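# Fetch the drill plate from between the cans and seat it on its pins

## Task

The drill plate lies on the wooden storage board with the spray can and the tin crowding its grip bar. Leave the plate lying there until you have moved both out of the way, upright, onto the rubber mat; then lift the plate out and seat it flat on the fixture so that it goes fully down over both locating pins, while the spray can and the tin still wait on the mat. Finally stand the spray can and the tin back on the board, upright, each centred on the very pad it came from.

Things in the scene. Friction and masses are not known exactly. Their poses are not given: they have to be found in the camera images.
- can_mid (a point): Spray can: upright cylinder with a green cap, 52 mm in diameter, 171 mm tall (the cap, about 50 mm across, is the part above 125 mm), about 0.21 kg. The point is its centre, 85.5 mm above its underside; z is up the can. At the start it stands upright on one of the board's two pads, which one varies.
- tin_mid (a point): Small closed food-type tin with a printed paper band, 57 mm in diameter, 72 mm tall, about 0.18 kg. The point is its centre, 36 mm above its underside; z is up the tin. At the start it stands upright on the board's other pad.
- plate_grip (a point): Drill plate: bare aluminium, 100 (x) x 44 (y) x 10 mm, 0.2 kg; on its middle an upright grip bar 42 mm long in x, 12 mm thick in y (grip it in y), its top 50 mm above the underside. Two 12 mm through holes on its x axis, 36 mm either side of the middle: fits either way round. Point: on the middle axis, 30 mm above the underside, z up. Starts flat on the middle of the board, x along the board's x.
- board: Wooden storage board, fixed, 120 mm (its x) by 180 mm (its y), 12 mm thick, with two flat round black pads, 62 mm in diameter and level with the wood, centred 55 mm either side of its middle along y. Origin: centre of its underside; z up.
- fixture: Fixture, fixed: dark steel block 130 (x) x 72 (y) x 12 mm. On its x axis, 36 mm from the middle, stand a round pin (10 mm, at -x) and a diamond pin (7 x 10 mm, at +x), 15 mm above the block, tapered over the top 8 mm to a 2 mm nose, so holes within 4 mm find their way. Seated, the plate lies flat on the block, middle over middle, x along x (either way round). Origin: centre of the underside, z up.
- mat: Side area: flat black rectangular rubber mat, fixed, 100 mm (its x) by 160 mm (its y), 3 mm thick, with room for spray can and tin side by side along y. Origin: centre of its underside; z up.

How it is judged (in metres and radians):
On the way, in this order (a step that is already met when the one before it is completed fails the run):
1. spray can and tin both stand released on the mat, the plate still lies on the board (x of can_mid in the frame of mat between -0.05 and 0.05 m and y of can_mid in the frame of mat between -0.08 and 0.08 m and z of can_mid in the frame of mat below 0.0925 m and angle between each of can_mid, tin_mid's own z axis and vertical below 0.12 rad and x of tin_mid in the frame of mat between -0.05 and 0.05 m and y of tin_mid in the frame of mat between -0.08 and 0.08 m and z of tin_mid in the frame of mat below 0.043 m and contact force between the fingers and spray_can below 0.1 N and contact force between the fingers and tin below 0.1 N and contact force between the fingers and plate below 0.1 N and distance of plate_grip from where it was at the start of the episode below 0.015 m), for 0.2 s.
2. the plate is seated on both pins and released, spray can and tin still on the mat (x of can_mid in the frame of mat between -0.05 and 0.05 m and y of can_mid in the frame of mat between -0.08 and 0.08 m and z of can_mid in the frame of mat below 0.0925 m and angle between each of can_mid, tin_mid's own z axis and vertical below 0.12 rad and x of tin_mid in the frame of mat between -0.05 and 0.05 m and y of tin_mid in the frame of mat between -0.08 and 0.08 m and z of tin_mid in the frame of mat below 0.043 m and contact force between the fingers and spray_can below 0.1 N and contact force between the fingers and tin below 0.1 N and contact force between the fingers and plate below 0.1 N and z of plate_grip in the frame of fixture below 0.0445 m and horizontal distance between plate_grip and fixture below 0.005 m and angle between the x axis of plate_grip and the x axis of fixture, either way round below 0.09 rad and angle between plate_grip's own z axis and vertical below 0.05 rad), for 0.2 s.
At the end, for the whole second after the job is handed in: The plate lies flat on the fixture over both pins (within 2.5 mm of fully down, 5 mm of centre, 0.09 rad of the fixture's axis), spray can and tin each stand upright within 15 mm of where they stood at the start, all released and at rest (z of plate_grip in the frame of fixture below 0.0445 m and horizontal distance between plate_grip and fixture below 0.005 m and angle between the x axis of plate_grip and the x axis of fixture, either way round below 0.09 rad and angle between plate_grip's own z axis and vertical below 0.05 rad and distance of each of can_mid, tin_mid from where it was at the start of the episode below 0.015 m and angle between each of can_mid, tin_mid's own z axis and vertical below 0.1 rad and linear speed of each of spray_can, tin, plate below 0.02 m/s and contact force between the fingers and spray_can below 0.1 N and contact force between the fingers and tin below 0.1 N and contact force between the fingers and plate below 0.1 N); the robot touches nothing.
It fails at once if the spray can or the tin is tipped over (angle between any of can_mid, tin_mid's own z axis and vertical above 0.7 rad).
It also fails if it takes over 115 s, if anything falls off the work surface, if the arm or the gripper's body presses on something with over 40 N, if the wrist force passes 120 N, or if a joint passes its speed limit or range.

## Robot

A 6-joint arm with a two-finger parallel gripper is mounted at the origin on a cart in front of the work surface, level with it; the furniture and walls round the work are solid. World frame = base frame: x ahead of the robot, y to its left, z up, the work surface at z = 0. Lengths are in mm, angles in rad, forces in N, time in s.
With the tool pointing down it reaches from about 275 to 775 mm from the base axis. Payload 14.6 kg.
Tool frame: the origin (TCP) lies on the centre line of the jaws, within the pads' length; the fingertips stand 11 mm ahead of it and the grasp point (between the pads) lies 8 mm behind it (bot.tips_ahead is the distance from the TCP to the fingertips, in mm); z points along the fingers, y is the direction in which the jaws open and shut (so a half turn about z gives the same grasp; the last joint's range is limited). The gripper opens to 85 mm and grips with 20 to 120 N. Pads are 22 mm wide; open, the fingers measure 114 mm over their backs; the gripper's body (76 mm by 85 mm) begins 54 mm behind the grasp point. The pads swing forward as they close: fully open they stand 13 mm farther back than shut.
Start: joints at [-1.424, 0.263, -0.048, 1.259, 0, 1.415], TCP at [156.044, -501.277, 242.278] pointing down, gripper open.
Joint ranges: [-2.65, 2.65], [-0.89, 1.7], [-1.18, 1.37], [-2.13, 2.11], [-1.35, 1.29], [-3.14, 3.14]. Speed limits (rad/s): [1.89, 1.89, 2.57, 2.79, 3.14, 3.14].

## Interface

Orientations are given as a rotation vector (axis times angle).
In Python, from cell import sense, cams, finish_job, bot gives the robot as it stands.
- The arm moves only by the tool send_rows, never from a script. Its argument "steps" is a list of rows, each a list of 2 entries, a list of its own where there are three numbers: the shift along the world's x, y, z in m, then the turn, a rotation vector about the world's x, y, z in degrees. In form: [[[x, y, z], [ax, ay, az]], ...]. A call has 1 to 12 rows; each row is the pose to reach, as a shift and turn from the pose commanded when the call began; what a row does not reach only later rows make up. A row lasts 1/12 s, in which the tool goes at most 41.7 mm and 7.16 degrees, less where a joint would pass 70% of its speed; a pose out of reach is approached as far as the arm can. A call with a gripper value outside its range is refused whole. "fingers" is the finger opening in m, from 0 to 0.0854, set as the call begins (left out, the last holds). The fingers move at their own pace and stop on an object; the grip force is fixed at half the most. Time passes only in rows, so rows that repeat a pose let the fingers close. It gives the time, the measured TCP pose, the force and the opening at its end, in the units of the state.
- sense(): the state, without advancing time (a new reading comes with each control period).
- cams.snapshot(name): name is "scene" or "top"; returns a dict with "image" (480x640x3 uint8, red, green, blue), "camera_matrix" (3x3 intrinsics, pixels), "camera_from_world" (4x4, takes a point from world to camera coordinates). Camera axes: x right, y up, looking along -z (the intrinsics and any distortion apply to the point x, -y, -z); pixel columns grow to the right and rows downward; lengths in mm; the calibration is good to about 2 mm. A picture is of the moment at which its call begins. There is no depth.
- finish_job(): hands the job in, once; it reports no verdict.
The state is a dict: "t": time; "joint_pos": joint angles; "joint_velocities": joint speeds; "tau": joint torques, N m; "tool_pos": TCP position; "tool_rot": TCP orientation; "force": force on the tool from outside, world axes, zero at the start; "torque": the same for the moment, N m; "gripper_width": finger opening in mm.
Only numpy, scipy, OpenCV 4.12 (cv2) and the standard library are available. Lean on these libraries where they do the work, as an engineer would, in place of code of your own. Each camera call takes 0.05 s, during which the arm holds its last target.

## Working session

There is one attempt and no reset: what is moved stays moved. The work goes in short steps, Python scripts to look and compute and a tool call to move; the robot and the scene stay as the last step left them, time stands still between calls to the robot, and variables do not carry over. Pictures are saved under pics/ and viewed, and the job is handed in when it is done.

Besides the shell and the picture viewer there is one more tool, called as a command line: name --argument value ..., lists and objects as JSON in quotes. send_rows: Moves the arm, as the interface text tells. Its arguments: {"type":"object","properties":{"steps":{"type":"array"},"fingers":{"type":"number"}},"required":["steps"]}

```bash
mkdir -p pics; ls
python3 - <<'E'
from cell import sense,cams,bot
import cv2
print(sense())
for n in("scene","top"):
    s=cams.snapshot(n);cv2.imwrite(f"pics/{n}0.png",s["image"][:,:,::-1]);print(s["camera_matrix"],s["camera_from_world"],s.keys())
E
```

```text
pics
{'t': 0.0, 'joint_pos': array([-1.42432697e+00,  2.63522254e-01, -4.89472189e-02,  1.25939831e+00,
        1.72476768e-06,  1.41553200e+00]), 'joint_velocities': array([-0.00110402, -0.00045399, -0.00080526,  0.00085149,  0.00024583,
       -0.00038028]), 'tau': array([ 1.88490034e-03, -6.37611508e+01,  3.84558821e+01,  1.36314638e-02,
       -2.17262846e-04,  7.06888969e-06]), 'tool_pos': array([ 155.99121657, -501.00973331,  241.8216661 ]), 'tool_rot': array([-3.10484856e+00, -4.72005204e-01, -1.01069235e-05]), 'force': array([ 0.00129863, -0.16722845,  0.28390686]), 'torque': array([0.00653974, 0.01910999, 0.02954125]), 'gripper_width': 85.45374830872548}
[[481.52961821   0.         321.78317776]
 [  0.         481.52961821 238.41377444]
 [  0.           0.           1.        ]] [[-5.90191280e-01 -8.07246314e-01  5.25747167e-03  4.36168258e+02]
 [ 5.80254806e-01 -4.19688201e-01  6.97972903e-01 -2.53699695e+02]
 [-5.61229555e-01  4.14988194e-01  7.16104870e-01 -8.83491032e+02]
 [ 0.00000000e+00  0.00000000e+00  0.00000000e+00  1.00000000e+00]] dict_keys(['image', 'camera_matrix', 'camera_from_world'])
[[490.7618045    0.         318.17138217]
 [  0.         490.7618045  232.95711343]
 [  0.           0.           1.        ]] [[-1.32661845e-02 -9.99857979e-01 -1.03937306e-02  1.94636219e+02]
 [ 9.94532167e-01 -1.42709159e-02  1.03451006e-01 -5.15098609e+02]
 [-1.03584642e-01 -8.96449926e-03  9.94580243e-01 -9.79906838e+02]
 [ 0.00000000e+00  0.00000000e+00  0.00000000e+00  1.00000000e+00]] dict_keys(['image', 'camera_matrix', 'camera_from_world'])
```

View pics/scene0.png

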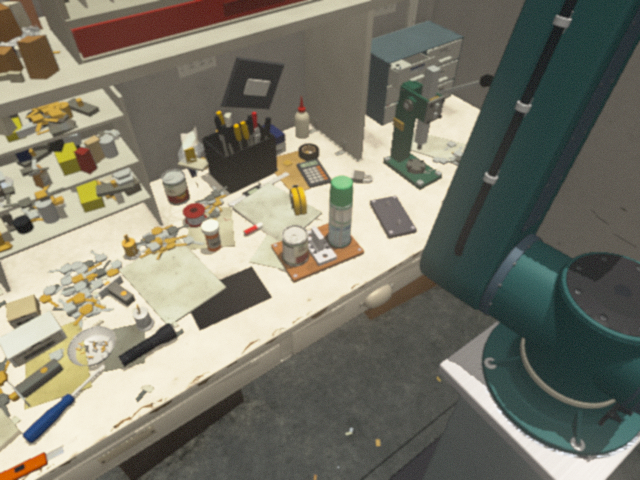

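View pics/top0.png

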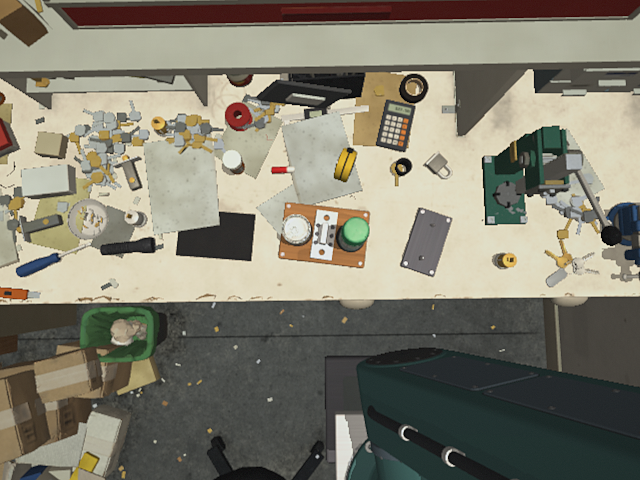

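```bash
cat > h.py <<'E'
import numpy as np,cv2
def ray(s,uv):
    K=s["camera_matrix"];T=s["camera_from_world"];R=T[:3,:3];o=-R.T@T[:3,3]
    d=np.linalg.inv(K)@np.array([uv[0],uv[1],1.]);d=R.T@(d*[1,-1,-1]);return o,d
def plane(s,uv,z):
    o,d=ray(s,uv);return o+d*(z-o[2])/d[2]
def proj(s,p):
    c=s["camera_from_world"]@np.append(p,1.);c=s["camera_matrix"]@np.array([c[0],-c[1],-c[2]]);return c[:2]/c[2]
def crop(s,x0,y0,x1,y1,k,name):
    cv2.imwrite(name,cv2.resize(s["image"][y0:y1,x0:x1,::-1],None,fx=k,fy=k,interpolation=cv2.INTER_CUBIC))
E
python3 - <<'E'
from cell import cams
from h import *
import pickle
t=cams.snapshot("top");s=cams.snapshot("scene");pickle.dump((t,s),open("s0.pkl","wb"))
crop(t,270,195,470,285,4,"pics/t1.png");crop(t,165,195,285,285,5,"pics/t2.png");crop(s,180,170,430,340,3,"pics/s1.png")
E
```

```text
(no output)
```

View pics/t1.png

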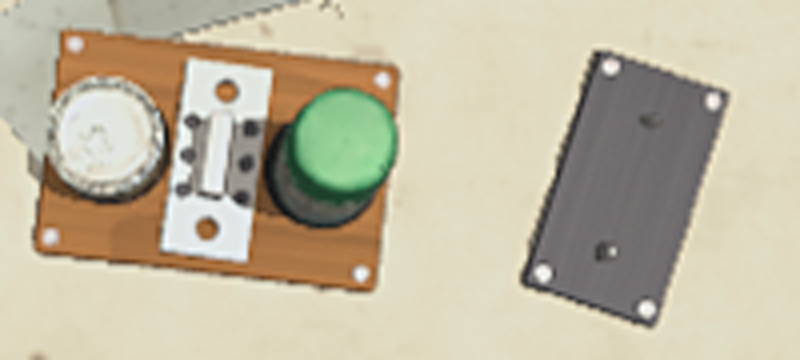

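View pics/t2.png

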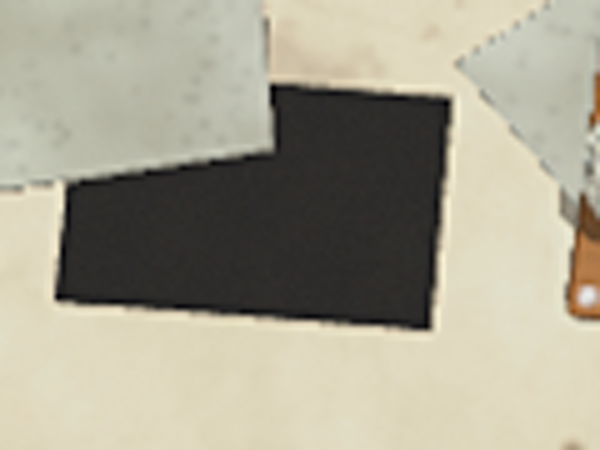

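View pics/s1.png

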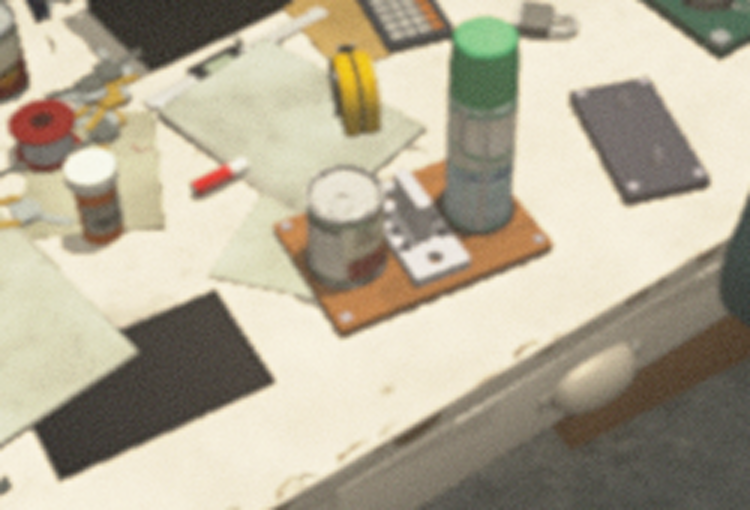

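```bash
cat > m.py <<'E'
from h import *
import pickle
t,s=pickle.load(open("s0.pkl","rb"))
im=t["image"];hsv=cv2.cvtColor(im,cv2.COLOR_RGB2HSV)
def comp(mask,box):
    m=np.zeros_like(mask);x0,y0,x1,y1=box;m[y0:y1,x0:x1]=mask[y0:y1,x0:x1]
    c=cv2.findContours(m,cv2.RETR_EXTERNAL,cv2.CHAIN_APPROX_NONE)[0];return max(c,key=cv2.contourArea)
def rect(c,z):
    p=np.array([plane(t,q[0],z)[:2] for q in c],np.float32);return cv2.minAreaRect(p)
g=comp(cv2.inRange(hsv,(0,0,60),(179,60,135)),(395,200,460,280));print("fixture",rect(g,12))
g=comp(cv2.inRange(hsv,(5,110,80),(20,255,255)),(272,198,375,272));print("board",rect(g,12))
g=comp(cv2.inRange(hsv,(0,0,0),(179,255,70)),(170,205,262,265));r=cv2.boxPoints(rect(g,3));print("mat",rect(g,3),r)
m=cv2.inRange(hsv,(55,80,150),(85,200,255));g=comp(m,(335,205,375,265));(u,v),rr=cv2.minEnclosingCircle(g);print("cap",u,v,rr,plane(t,(u,v),183))
g=comp(cv2.inRange(hsv,(0,0,140),(179,60,255)),(281,213,313,243));(u,v),rr=cv2.minEnclosingCircle(g);print("tin",u,v,rr,plane(t,(u,v),84))
def T(x,y):return 270+x/4-.375,195+y/4-.375
for n,p,z in[("hole1",(228,91),22),("hole2",(207,228),22),("bar",(215.5,155),62)]:print(n,plane(t,T(*p),z))
for n,p in[("ta",(75,44)),("tb",(383,78)),("tc",(361,274)),("td",(50,237))]:print("bs",plane(t,T(*p),12))
for p in[(610,66),(713,101),(646,309),(543,273)]:print("fs",plane(t,T(*p),12))
print("pins",[plane(t,T(*p),z) for p,z in(((651,120),20),((606,251),20))])
for p in[(452,98),(432,329),(58,300)]:print("mat",plane(t,(165+p[0]/5-.4,195+p[1]/5-.4),3))
def S(x,y):return 180+x/3-.33,170+y/3-.33
print("scene mat",[plane(s,S(*p),3) for p in((216,291),(273,380),(62,478))])
print("scene fix",[plane(s,S(*p),12) for p in((571,96),(645,80),(709,184),(630,202))])
print("scene board bs",[plane(s,S(*p),12) for p in((287,225),(346,318),(541,240))])
print("scene cap",plane(s,S(486,38),183),"tin",plane(s,S(345,194),84))
E
python3 m.py
```

```text
fixture ((498.4317321777344, -34.56126403808594), (73.8792495727539, 129.56874084472656), 70.22521209716797)
board ((488.7255554199219, 179.95541381835938), (177.2996826171875, 62.611244201660156), 82.46625518798828)
mat ((520.46533203125, 404.845458984375), (157.5928192138672, 97.52633666992188), 84.89179992675781) [[464.88007 330.7037 ]
 [562.01904 322.0203 ]
 [576.0506  478.9872 ]
 [478.91162 487.67062]]
cap 356.125 229.28125 12.508886337280273 [507.03223716 120.17339217 183.        ]
tin 293.5799865722656 225.5800018310547 17.790916442871094 [526.96369598 234.56168721  84.        ]
hole1 [550.53056873 169.61722495  22.        ]
hole2 [479.64145964 181.48152529  22.        ]
bar [513.18302144 176.64439738  62.        ]
bs [577.94491568 249.42027388  12.        ]
bs [557.55810574  88.39231625  12.        ]
bs [455.34620345 102.14372324  12.        ]
bs [476.75538554 263.12206685  12.        ]
fs [562.138664   -30.26357356  12.        ]
fs [542.92076463 -83.19457257  12.        ]
fs [435.29921894 -44.34421695  12.        ]
fs [454.57379594   8.10317422  12.        ]
pins [array([532
[... 170 characters left out ...]
3.        ]
mat [478.88731039 486.5450158    3.        ]
scene mat [array([559.63018337, 322.65118929,   3.        ]), array([465.52293694, 332.10700521,   3.        ]), array([478.35651032, 486.73171748,   3.        ])]
scene fix [array([565.03274616, -21.69739959,  12.        ]), array([544.11508771, -85.37066116,  12.        ]), array([422.29103895, -42.09772151,  12.        ]), array([443.75279849,  21.20459634,  12.        ])]
scene board bs [array([578.12117981, 248.69699536,  12.        ]), array([475.80935316, 263.65633343,  12.        ]), array([453.02447025, 102.33275798,  12.        ])]
scene cap [503.55399502 123.00888416 183.        ] tin [519.10199945 232.36292937  84.        ]
```

send_rows --steps '[[[0.015,0.03,0],[0,0,5]],[[0.03,0.06,0],[0,0,10]],[[0.045,0.09,0],[0,0,15]],[[0.06,0.12,0],[0,0,20]],[[0.075,0.15,0],[0,0,25]],[[0.09,0.18,0],[0,0,30]],[[0.105,0.21,0],[0,0,35]],[[0.12,0.24,0],[0,0,40]],[[0.135,0.27,0],[0,0,45]],[[0.15,0.3,0],[0,0,50]],[[0.165,0.33,0],[0,0,55]],[[0.18,0.36,0],[0,0,60]]]' --fingers 0.085

```text
t: 1.2
tool_pos: [336.3, -139.7, 242.4]
tool_rot: [2.449, 1.967, 0.0]
force: [0.1, -0.9, -0.1]
gripper_width: 84.6
```

send_rows --steps '[[[0.0156,0.031,0],[0,0,0.5]],[[0.0312,0.062,0],[0,0,1]],[[0.0469,0.093,0],[0,0,1.5]],[[0.0625,0.124,0],[0,0,2]],[[0.0781,0.155,0],[0,0,2.5]],[[0.0937,0.186,0],[0,0,3]],[[0.1093,0.217,0],[0,0,3.5]],[[0.125,0.248,0],[0,0,4]],[[0.1406,0.279,0],[0,0,4.5]],[[0.1562,0.31,0],[0,0,5]],[[0.1718,0.341,0],[0,0,5]],[[0.1875,0.3716,0],[0,0,5]]]'

```text
t: 2.2
tool_pos: [523.9, 232.2, 242.1]
tool_rot: [-2.365, -2.068, 0.0]
force: [0.5, -0.1, 0.0]
gripper_width: 85.3
```

Run:
```python
from cell import cams,sense
from h import *
print(sense()["joint_pos"],sense()["tool_pos"])
s=cams.snapshot("scene");t=cams.snapshot("top")
crop(s,220,60,420,300,2.5,"pics/s2.png");crop(t,230,150,430,300,4,"pics/t3.png")
```

```text
[ 2.75046001e-01  3.46726892e-01  7.44002443e-02  1.29864447e+00
 -5.56945599e-05  1.97990744e+00] [523.87614094 232.1923485  242.08719863]
```

View pics/s2.png

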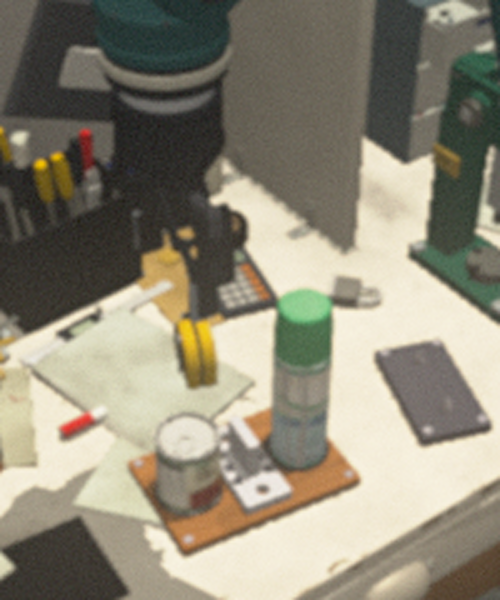

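View pics/t3.png

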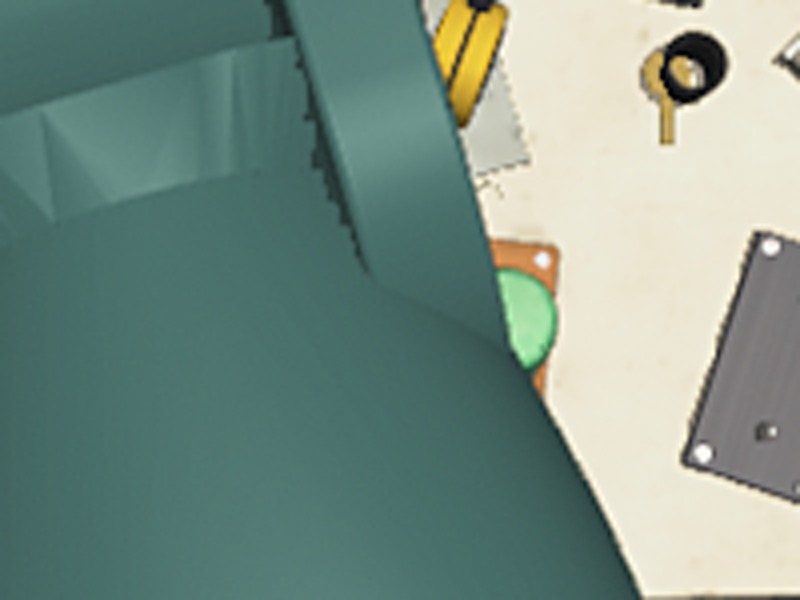

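send_rows --steps '[[[0,0,-0.01],[0,0,0]],[[0,0,-0.03],[0,0,0]],[[0,0,-0.055],[0,0,0]],[[0,0,-0.08],[0,0,0]],[[0,0,-0.1],[0,0,0]],[[0,0,-0.115],[0,0,0]],[[0,0,-0.13],[0,0,0]],[[0,0,-0.13],[0,0,0]],[[0,0,-0.13],[0,0,0]]]'

```text
t: 3.05
tool_pos: [523.1, 229.9, 112.2]
tool_rot: [-2.366, -2.066, 0.002]
force: [0.2, 0.5, 0.3]
gripper_width: 85.3
```

Run:
```python
from cell import cams,sense
from h import *
s=cams.snapshot("scene")
crop(s,240,130,380,290,3.6,"pics/s3.png");print(sense()["tool_pos"])
```

```text
[523.60928234 230.09551768 112.92732809]
```

View pics/s3.png

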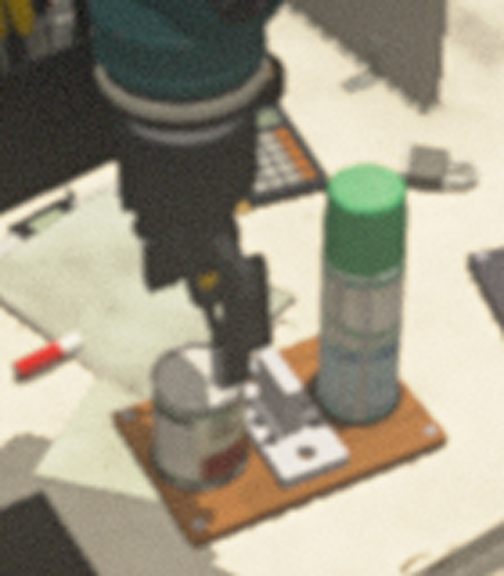

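Run:
```python
from h import *
import pickle
t,s=pickle.load(open("s0.pkl","rb"))
for p in [(476,236.5,101),(483,235.5,101),(523.5,230.3,84),(495,234,84),(523.5,230.3,12),(523.5,230.3,101)]:
    print(p,(proj(s,p)-[240,130])*3.6)
```

```text
(476, 236.5, 101) [232.2615112  401.35988471]
(483, 235.5, 101) [226.68274045 393.42014091]
(523.5, 230.3, 84) [195.55088495 369.86017252]
(495, 234, 84) [217.70886694 400.73662829]
(523.5, 230.3, 12) [199.68963943 452.02084828]
(523.5, 230.3, 101) [194.5119782  349.23626722]
```

send_rows --steps '[[[0,0,-0.012],[0,0,0]],[[0,0,-0.028],[0,0,0]],[[0,0,-0.044],[0,0,0]],[[0,0,-0.056],[0,0,0]],[[0,0,-0.064],[0,0,0]],[[0,0,-0.064],[0,0,0]],[[0,0,-0.064],[0,0,0]]]'

```text
t: 3.68
tool_pos: [523.9, 230.4, 49.0]
tool_rot: [2.366, 2.067, 0.001]
force: [0.6, 0.3, 0.5]
gripper_width: 84.8
```

send_rows --steps '[[[0,0,0],[0,0,0]],[[0,0,0],[0,0,0]],[[0,0,0],[0,0,0]],[[0,0,0],[0,0,0]],[[0,0,0],[0,0,0]],[[0,0,0],[0,0,0]],[[0,0,0],[0,0,0]],[[0,0,0],[0,0,0]]]' --fingers 0.04

```text
t: 4.35
tool_pos: [523.9, 230.5, 49.4]
tool_rot: [2.365, 2.067, 0.002]
force: [-1.9, 0.2, 10.9]
gripper_width: 56.4
```

send_rows --steps '[[[0,0,0.006],[0,0,0]],[[0,0,0.02],[0,0,0]],[[0,0,0.036],[0,0,0]],[[0,0,0.05],[0,0,0]],[[0,0,0.058],[0,0,0]],[[0,0,0.06],[0,0,0]],[[0,0,0.06],[0,0,0]]]'

```text
t: 4.93
tool_pos: [523.8, 230.4, 108.7]
tool_rot: [2.365, 2.067, 0.001]
force: [-0.5, -1.5, -0.9]
gripper_width: 56.0
```

send_rows --steps '[[[-0.0005,0.006,0],[0,0,0]],[[-0.0017,0.02,0],[0,0,0]],[[-0.0034,0.04,0],[0,0,0]],[[-0.0056,0.065,0],[0,0,0]],[[-0.0078,0.09,0],[0,0,0]],[[-0.01,0.115,0],[0,0,0]],[[-0.012,0.14,0],[0,0,0]],[[-0.0142,0.165,0],[0,0,0]],[[-0.016,0.185,0],[0,0,0]],[[-0.017,0.198,0],[0,0,0]],[[-0.0175,0.2032,0],[0,0,0]],[[-0.0175,0.2032,0],[0,0,0]]]'

```text
t: 5.93
tool_pos: [505.5, 434.6, 107.6]
tool_rot: [-2.364, -2.069, 0.001]
force: [-0.1, 0.0, -1.9]
gripper_width: 56.1
```

Run:
```python
from cell import cams,sense
from h import *
s=cams.snapshot("scene")
crop(s,170,130,370,330,3,"pics/s4.png");print(sense()["tool_pos"],sense()["gripper_width"],sense()["force"])
```

```text
[505.74180232 433.57194427 107.79485198] 56.16528875241223 [-0.03010842 -0.29363301 -0.65584634]
```

View pics/s4.png

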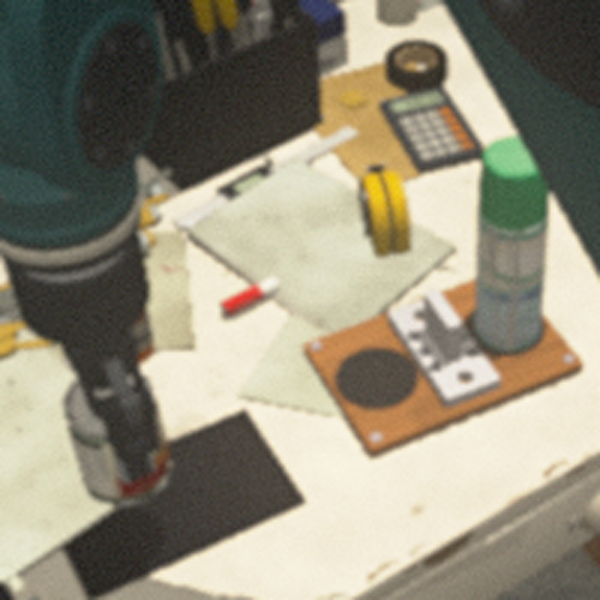

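send_rows --steps '[[[0,0,-0.01],[0,0,0]],[[0,0,-0.025],[0,0,0]],[[0,0,-0.04],[0,0,0]],[[0,0,-0.052],[0,0,0]],[[0,0,-0.06],[0,0,0]],[[0,0,-0.064],[0,0,0]],[[0,0,-0.066],[0,0,0]],[[0,0,-0.068],[0,0,0]],[[0,0,-0.068],[0,0,0]],[[0,0,-0.068],[0,0,0]]]'

```text
t: 6.82
tool_pos: [506.3, 433.6, 40.8]
tool_rot: [2.366, 2.067, 0.001]
force: [0.5, 0.8, -0.9]
gripper_width: 56.7
```

send_rows --steps '[[[0,0,0],[0,0,0]],[[0,0,0],[0,0,0]],[[0,0,0],[0,0,0]],[[0,0,0],[0,0,0]],[[0,0,0],[0,0,0]],[[0,0,0],[0,0,0]]]' --fingers 0.085

```text
t: 7.32
tool_pos: [506.1, 433.6, 40.3]
tool_rot: [2.366, 2.067, 0.0]
force: [-0.2, -0.3, -0.0]
gripper_width: 85.2
```

send_rows --steps '[[[0,0,0.015],[0,0,0]],[[0,0,0.045],[0,0,0]],[[0,0,0.08],[0,0,0]],[[0,0,0.115],[0,0,0]],[[0,0,0.15],[0,0,0]],[[0,0,0.18],[0,0,0]],[[0,0,0.2],[0,0,0]],[[0,0,0.2],[0,0,0]]]'

```text
t: 7.98
tool_pos: [507.1, 434.3, 244.9]
tool_rot: [2.365, 2.067, 0.01]
force: [0.7, -0.0, 0.2]
gripper_width: 85.0
```

send_rows --steps '[[[0,-0.015,0],[0,0,0]],[[0,-0.045,0],[0,0,0]],[[0.001,-0.08,0],[0,0,0]],[[0.001,-0.115,0],[0,0,0]],[[0.001,-0.15,0],[0,0,0]],[[0.0015,-0.185,0],[0,0,0]],[[0.002,-0.22,0],[0,0,0]],[[0.002,-0.255,0],[0,0,0]],[[0.0025,-0.285,0],[0,0,0]],[[0.0025,-0.305,0],[0,0,0]],[[0.0025,-0.3125,0],[0,0,0]],[[0.0025,-0.3125,0],[0,0,0]]]'

```text
t: 8.98
tool_pos: [508.5, 119.8, 240.0]
tool_rot: [-2.368, -2.064, 0.0]
force: [-0.2, 0.1, 0.2]
gripper_width: 84.9
```

Run:
```python
from cell import cams,sense
from h import *
s=cams.snapshot("scene")
crop(s,180,120,430,340,3,"pics/s5.png");print(sense()["tool_pos"],sense()["gripper_width"],sense()["force"])
for p in [(508.5,121,183),(508.5,121,12),(506,433.5,75),(508.5,121,240)]: print((proj(s,p)-[180,120])*3)
```

```text
[508.50552071 120.88126969 240.05758356] 85.07775357456521 [-0.83522406  0.52018825  0.14009581]
[482.89420684 182.19375748]
[475.37639157 356.60347683]
[ 97.38536382 493.96254927]
[485.83228555 114.03173632]
```

View pics/s5.png

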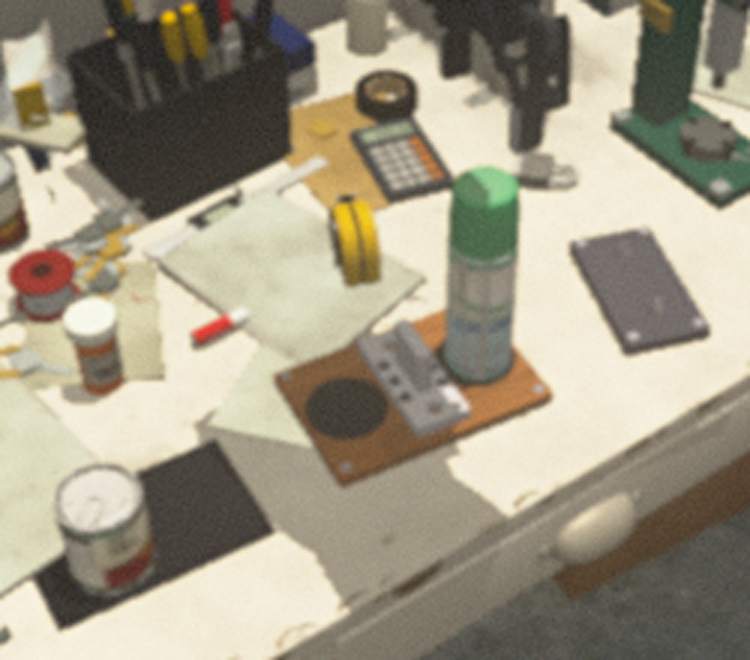

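send_rows --steps '[[[0,0,-0.01],[0,0,0]],[[0,0,-0.03],[0,0,0]],[[0,0,-0.05],[0,0,0]],[[0,0,-0.068],[0,0,0]],[[0,0,-0.08],[0,0,0]],[[0,0,-0.087],[0,0,0]],[[0,0,-0.089],[0,0,0]],[[0,0,-0.089],[0,0,0]],[[0,0,-0.089],[0,0,0]]]'

```text
t: 9.78
tool_pos: [508.9, 121.5, 151.9]
tool_rot: [2.365, 2.068, 0.001]
force: [0.2, 0.2, -0.4]
gripper_width: 84.9
```

send_rows --steps '[[[0,0,0],[0,0,0]],[[0,0,0],[0,0,0]],[[0,0,0],[0,0,0]],[[0,0,0],[0,0,0]],[[0,0,0],[0,0,0]],[[0,0,0],[0,0,0]],[[0,0,0],[0,0,0]],[[0,0,0],[0,0,0]],[[0,0,0],[0,0,0]]]' --fingers 0.035

```text
t: 10.53
tool_pos: [508.7, 121.1, 152.1]
tool_rot: [2.365, 2.067, 0.002]
force: [-2.5, 0.4, 10.3]
gripper_width: 46.0
```

Run:
```python
from cell import cams,sense
from h import *
s=cams.snapshot("scene")
crop(s,280,120,430,300,3.3,"pics/s6.png");print(sense()["tool_pos"],sense()["gripper_width"],sense()["force"])
```

```text
[508.7280947  121.05571157 152.14375322] 45.8901054390253 [-3.78940215  0.54182091 10.15402823]
```

View pics/s6.png

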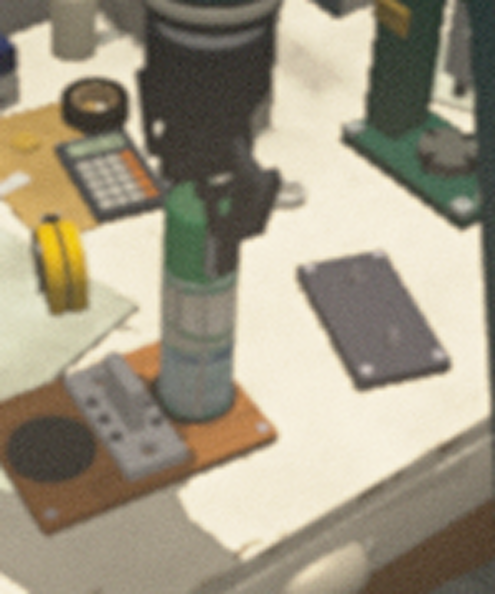

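send_rows --steps '[[[0,0,0.004],[0,0,0]],[[0,0,0.014],[0,0,0]],[[0,0,0.028],[0,0,0]],[[0,0,0.044],[0,0,0]],[[0,0,0.06],[0,0,0]],[[0,0,0.075],[0,0,0]],[[0,0,0.085],[0,0,0]],[[0,0,0.09],[0,0,0]],[[0,0,0.09],[0,0,0]]]'

```text
t: 11.33
tool_pos: [508.9, 121.0, 242.2]
tool_rot: [2.365, 2.066, 0.002]
force: [-0.2, 0.2, -1.3]
gripper_width: 45.8
```

Run:
```python
from cell import cams,sense
from h import *
s=cams.snapshot("scene")
crop(s,180,60,430,340,2.1,"pics/s7.png");print(sense()["tool_pos"],sense()["gripper_width"],sense()["force"])
```

```text
[508.62774073 120.99527246 241.29537831] 45.590313589629226 [ 0.19038487 -0.2037638  -1.61291496]
```

View pics/s7.png

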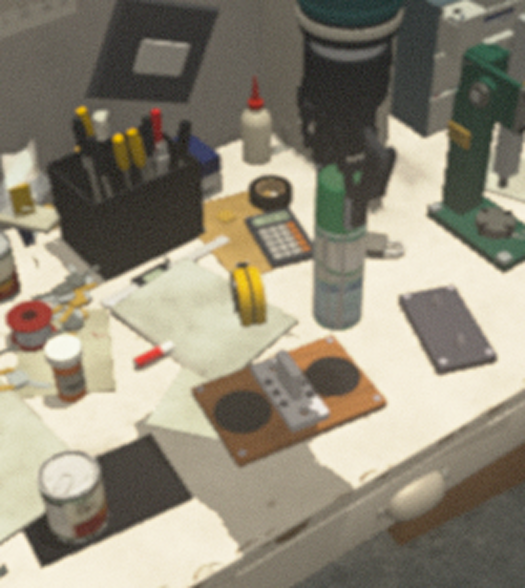

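send_rows --steps '[[[0,0.006,0],[0,0,0]],[[0,0.018,0],[0,0,0]],[[0,0.036,0],[0,0,0]],[[-0.001,0.06,0],[0,0,0]],[[-0.001,0.088,0],[0,0,0]],[[-0.001,0.118,0],[0,0,0]],[[-0.001,0.148,0],[0,0,0]],[[-0.002,0.176,0],[0,0,0]],[[-0.002,0.202,0],[0,0,0]],[[-0.002,0.222,0],[0,0,0]],[[-0.002,0.236,0],[0,0,0]],[[-0.002,0.242,0],[0,0,0]]]'

```text
t: 12.38
tool_pos: [505.8, 365.3, 240.4]
tool_rot: [-2.363, -2.069, 0.002]
force: [0.7, 0.2, -1.6]
gripper_width: 46.0
```

send_rows --steps '[[[0,0,0],[0,0,0]],[[0,0,-0.01],[0,0,0]],[[0,0,-0.028],[0,0,0]],[[0,0,-0.048],[0,0,0]],[[0,0,-0.066],[0,0,0]],[[0,0,-0.08],[0,0,0]],[[0,0,-0.09],[0,0,0]],[[0,0,-0.095],[0,0,0]],[[0,0,-0.097],[0,0,0]],[[0,0,-0.098],[0,0,0]],[[0,0,-0.0985],[0,0,0]],[[0,0,-0.0985],[0,0,0]]]'

```text
t: 13.38
tool_pos: [506.8, 363.1, 143.4]
tool_rot: [2.366, 2.067, 0.002]
force: [0.1, -0.3, -2.0]
gripper_width: 45.8
```

Run:
```python
from cell import cams,sense
from h import *
s=cams.snapshot("scene")
crop(s,160,120,400,340,2.5,"pics/s8.png");print(sense()["tool_pos"],sense()["gripper_width"],sense()["force"])
```

```text
[506.81347026 363.13882758 143.39495044] 45.71865044575863 [-0.22989615  0.24822443 -1.60629578]
```

View pics/s8.png

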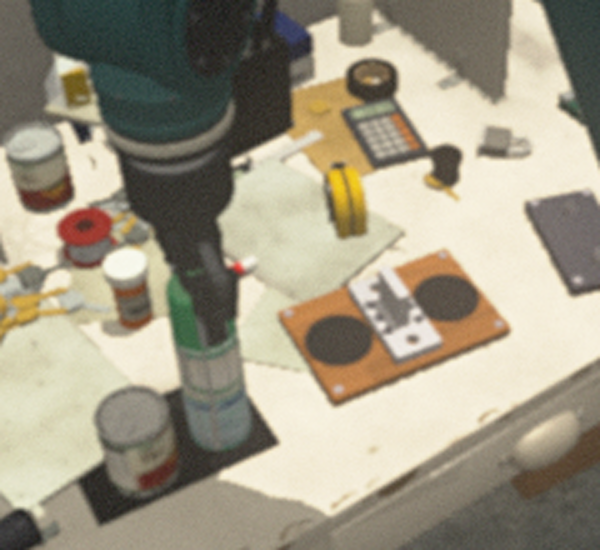

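send_rows --steps '[[[0,0,-0.0005],[0,0,0]],[[0,0,-0.001],[0,0,0]],[[0,0,-0.001],[0,0,0]],[[0,0,-0.001],[0,0,0]]]'

```text
t: 13.77
tool_pos: [506.9, 363.5, 143.2]
tool_rot: [2.365, 2.067, 0.003]
force: [-2.1, 0.2, 10.7]
gripper_width: 45.8
```

send_rows --steps '[[[0,0,0],[0,0,0]],[[0,0,0],[0,0,0]],[[0,0,0],[0,0,0]],[[0,0,0],[0,0,0]],[[0,0,0],[0,0,0]],[[0,0,0],[0,0,0]],[[0,0,0],[0,0,0]]]' --fingers 0.085

```text
t: 14.35
tool_pos: [506.5, 363.0, 141.7]
tool_rot: [2.366, 2.067, -0.0]
force: [0.2, -0.9, -0.0]
gripper_width: 84.9
```

send_rows --steps '[[[0,0,0.01],[0,0,0]],[[0,0,0.03],[0,0,0]],[[0,0,0.055],[0,0,0]],[[0,0,0.08],[0,0,0]],[[0,0,0.1],[0,0,0]],[[0,0,0.1],[0,0,0]]]'

```text
t: 14.85
tool_pos: [507.6, 363.6, 246.6]
tool_rot: [2.365, 2.066, 0.009]
force: [1.0, 0.4, 1.4]
gripper_width: 85.0
```

Run:
```python
from cell import cams,sense
from h import *
s=cams.snapshot("scene");t=cams.snapshot("top")
crop(s,160,120,400,340,2.5,"pics/s9.png");print(sense()["tool_pos"],sense()["gripper_width"],sense()["force"],sense()["joint_pos"])
```

```text
[506.84140671 363.19515618 242.80151408] 84.85202109203419 [ 0.13761111 -0.32982078 -1.75377657] [4.91155944e-01 4.35954508e-01 2.18889648e-01 1.35196784e+00
 4.28143760e-05 2.19646514e+00]
```

View pics/s9.png

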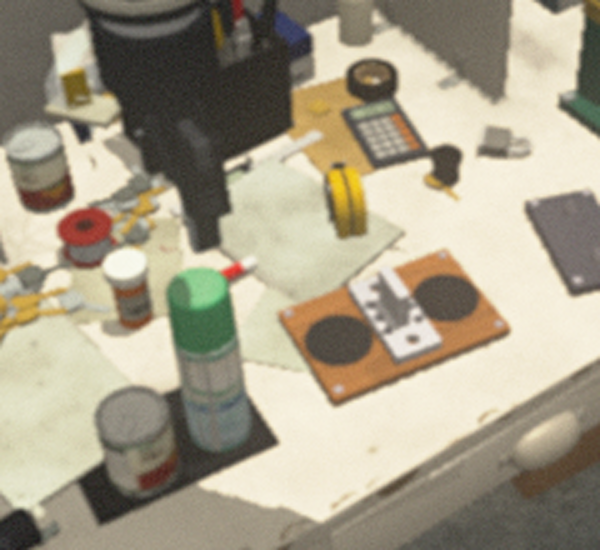

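send_rows --steps '[[[0,-0.008,0],[0,0,4]],[[0,-0.024,0],[0,0,11]],[[0.001,-0.042,0],[0,0,18]],[[0.002,-0.06,0],[0,0,25]],[[0.003,-0.078,0],[0,0,32]],[[0.004,-0.096,0],[0,0,39]],[[0.005,-0.114,0],[0,0,46]],[[0.006,-0.132,0],[0,0,53]],[[0.007,-0.15,0],[0,0,60]],[[0.008,-0.168,0],[0,0,67]],[[0.0085,-0.18,0],[0,0,74]],[[0.0085,-0.1873,0],[0,0,80]]]'

```text
t: 15.95
tool_pos: [514.6, 174.4, 241.0]
tool_rot: [-0.475, -3.104, 0.001]
force: [-0.8, -0.2, 0.4]
gripper_width: 84.9
```

send_rows --steps '[[[0,0,0],[0,0,6]],[[0,0,-0.02],[0,0,10]],[[0,0,-0.05],[0,0,10]],[[0,0,-0.08],[0,0,10]],[[0,0,-0.1],[0,0,10]],[[0,0,-0.11],[0,0,10]],[[0,0,-0.11],[0,0,10]],[[0,0,-0.11],[0,0,10]]]'

```text
t: 16.62
tool_pos: [514.5, 175.6, 131.3]
tool_rot: [-0.211, -3.133, 0.001]
force: [0.1, -0.1, 1.1]
gripper_width: 85.1
```

Run:
```python
from cell import cams,sense
from h import *
s=cams.snapshot("scene")
crop(s,240,130,400,300,4.5,"pics/s10.png");print(sense()["tool_pos"],sense()["tool_rot"],sense()["gripper_width"],sense()["joint_pos"])
for p in [(515.3,175.7,62),(515.3,175.7,131),(515+6,175.7+42,131),(515-6,175.7-42,131)]: print((proj(s,p)-[240,130])*4.5)
def S(x,y):return 240+x/4.5-.4,130+y/4.5-.4
```

```text
[515.03299993 175.73195368 132.08574973] [-2.11182861e-01 -3.13434882e+00  1.91407542e-05] 85.21688341342391 [ 1.79034961e-01  3.52526870e-01 -2.25272973e-01  9.93132768e-01
  2.16988911e-05  3.13585499e-01]
[348.59196042 457.39138214]
[348.41888825 352.15660535]
[266.70853139 381.49640903]
[428.62186718 324.3207971 ]
```

View pics/s10.png

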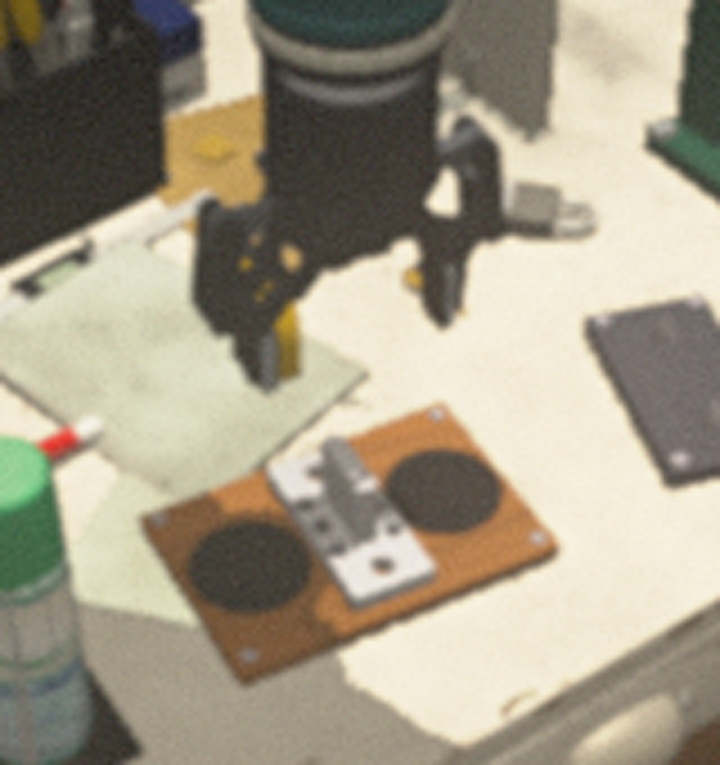

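Run:
```python
from h import *
import pickle
t,s=pickle.load(open("s0.pkl","rb"))
def S(x,y):return 240+(x+.5)/4.5-.5,130+(y+.5)/4.5-.5
for n,p,z in[("padT",(249,566),12),("padC",(443,491),12),("c1",(268,470),22),("c2",(360,603),22),("c3",(437,572),22),("h",(384,565),22),("h far",(322,470),22),("bar top far",(332,440),62),("bartop near",(374,500),62)]:print(n,plane(s,S(*p),z))
```

```text
padT [524.6163272 230.9573611  12.       ]
padC [509.41661373 121.46800311  12.        ]
c1 [566.10952299 190.93061072  22.        ]
c2 [465.57293741 205.90269401  22.        ]
c3 [459.79649076 163.63805083  22.        ]
h [478.6824879  181.85863034  22.        ]
h far [549.95764504 168.59485619  22.        ]
bar top far [531.37737275 175.21137429  62.        ]
bartop near [486.23979072 182.7188212   62.        ]
```

send_rows --steps '[[[0,0,-0.01],[0,0,0]],[[0,0,-0.03],[0,0,0]],[[0,0,-0.05],[0,0,0]],[[0,0,-0.068],[0,0,0]],[[0,0,-0.08],[0,0,0]],[[0,0,-0.087],[0,0,0]],[[0,0,-0.0895],[0,0,0]],[[0,0,-0.0895],[0,0,0]],[[0,0,-0.0895],[0,0,0]]]'

```text
t: 17.42
tool_pos: [515.6, 175.8, 43.2]
tool_rot: [0.211, 3.133, 0.0]
force: [0.3, -0.6, 0.3]
gripper_width: 85.4
```

send_rows --steps '[[[0,0,0],[0,0,0]],[[0,0,0],[0,0,0]],[[0,0,0],[0,0,0]],[[0,0,0],[0,0,0]],[[0,0,0],[0,0,0]],[[0,0,0],[0,0,0]],[[0,0,0],[0,0,0]],[[0,0,0],[0,0,0]],[[0,0,0],[0,0,0]],[[0,0,0],[0,0,0]],[[0,0,0],[0,0,0]],[[0,0,0],[0,0,0]]]' --fingers 0.0

```text
t: 18.42
tool_pos: [515.1, 175.8, 42.4]
tool_rot: [0.211, 3.134, 0.0]
force: [-0.2, 1.2, 4.2]
gripper_width: 11.3
```

Run:
```python
from cell import cams,sense
from h import *
s=cams.snapshot("scene")
crop(s,240,130,400,300,4.5,"pics/s11.png");print(sense()["tool_pos"],sense()["tool_rot"],sense()["gripper_width"],sense()["force"])
```

```text
[515.09874453 175.74695118  42.37962386] [2.11091216e-01 3.13431884e+00 9.26615345e-05] 11.301304220818741 [-0.38258028  0.98185404  5.27503409]
```

View pics/s11.png

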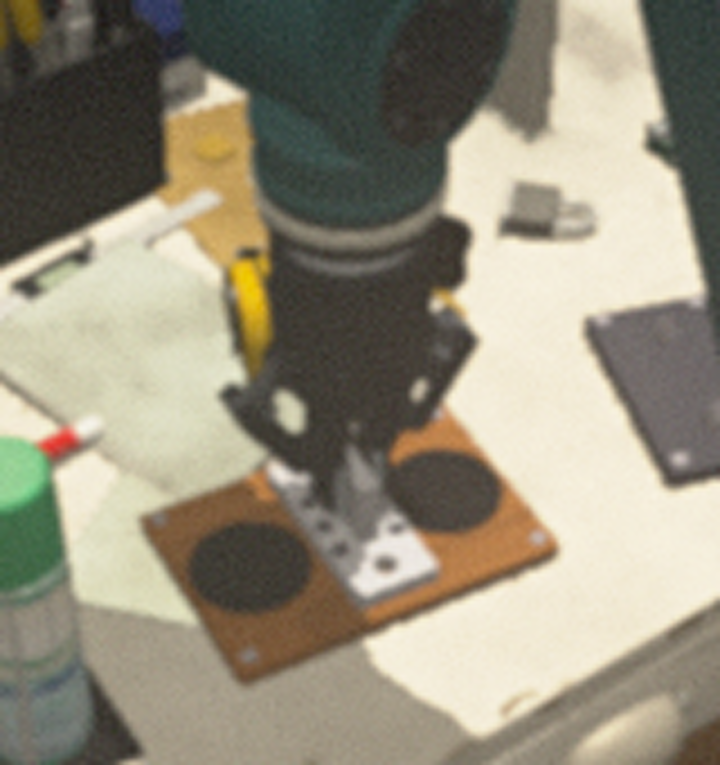

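send_rows --steps '[[[0,0,0.004],[0,0,0]],[[0,0,0.014],[0,0,0]],[[0,0,0.028],[0,0,0]],[[0,0,0.044],[0,0,0]],[[0,0,0.06],[0,0,0]],[[0,0,0.072],[0,0,0]],[[0,0,0.078],[0,0,0]],[[0,0,0.08],[0,0,0]],[[0,0,0.08],[0,0,0]]]'

```text
t: 19.22
tool_pos: [515.0, 175.7, 122.2]
tool_rot: [-0.211, -3.134, 0.0]
force: [-0.1, -0.2, -1.7]
gripper_width: 10.9
```

send_rows --steps '[[[-0.0005,-0.006,0],[0,0,-0.5]],[[-0.0015,-0.02,0],[0,0,-1]],[[-0.003,-0.04,0],[0,0,-2]],[[-0.005,-0.063,0],[0,0,-3.5]],[[-0.007,-0.088,0],[0,0,-5]],[[-0.009,-0.114,0],[0,0,-6.5]],[[-0.011,-0.14,0],[0,0,-8]],[[-0.013,-0.166,0],[0,0,-9.5]],[[-0.015,-0.188,0],[0,0,-11]],[[-0.016,-0.204,0],[0,0,-12]],[[-0.0165,-0.212,0],[0,0,-12.2]],[[-0.0165,-0.212,0],[0,0,-12.2]]]'

```text
t: 20.22
tool_pos: [498.1, -37.6, 121.7]
tool_rot: [-0.546, -3.093, 0.0]
force: [0.4, 0.3, -3.5]
gripper_width: 11.2
```

Run:
```python
from cell import cams,sense
from h import *
import pickle
s=cams.snapshot("scene");t=cams.snapshot("top")
pickle.dump((t,s),open("s1.pkl","wb"))
crop(s,320,140,460,280,4.2,"pics/s12.png");crop(t,360,170,480,290,4.5,"pics/t12.png");print(sense()["tool_pos"],sense()["tool_rot"],sense()["gripper_width"],sense()["force"])
```

```text
[498.26217617 -35.91985336 121.89804894] [-5.42809010e-01 -3.09352370e+00 -5.38874284e-04] 10.984478282913367 [-0.26306653 -0.34092194 -1.4647411 ]
```

View pics/s12.png

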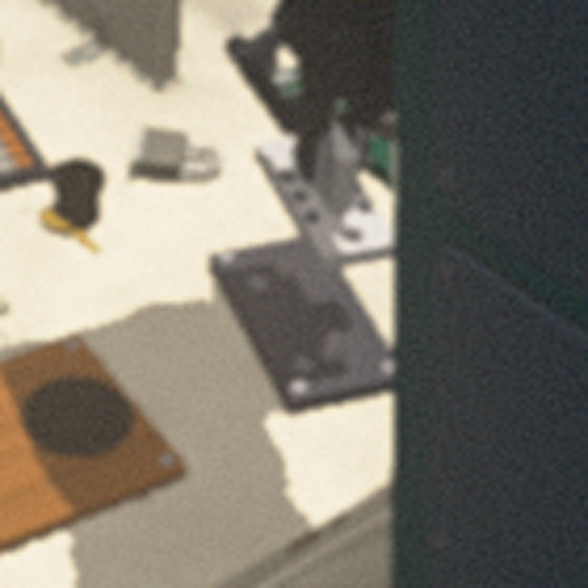

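View pics/t12.png

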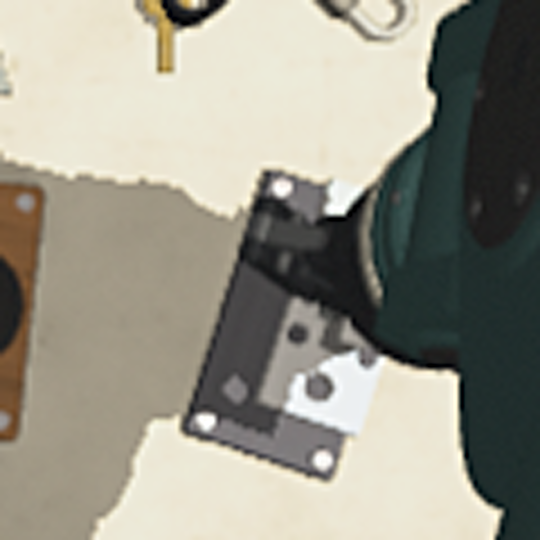

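Run:
```python
from h import *
import pickle
t0,s0=pickle.load(open("s0.pkl","rb"));t,s=pickle.load(open("s1.pkl","rb"))
def cc(s,x0,y0,x1,y1,k):
    im=s["image"][y0:y1,x0:x1,::-1].astype(float);im=np.clip((im-50)*1.8,0,255).astype(np.uint8)
    return cv2.resize(im,None,fx=k,fy=k,interpolation=cv2.INTER_CUBIC)
a=cc(t0,396,202,460,280,7);b=cc(s0,365,190,425,240,8)
cv2.imwrite("pics/a.png",a);cv2.imwrite("pics/b.png",b)
def Tc(x,y):return 360+(x+.5)/4.5-.5,170+(y+.5)/4.5-.5
print("hole near",plane(t,Tc(319,388),101.5))
e=np.array([-np.cos(np.radians(19.9)),np.sin(np.radians(19.9))])*36
print("expected",np.array([498.26,-35.92])+e)
for p in[(283,187),(205,421),(322,460)]:print(plane(t,Tc(*p),12))
```

```text
hole near [463.58121946 -24.69376885 101.5       ]
expected [464.40962743 -23.66633619]
[562.03913072 -31.04261872  12.        ]
[453.977193     8.55232724  12.        ]
[435.38375862 -44.43316105  12.        ]
```

View pics/a.png

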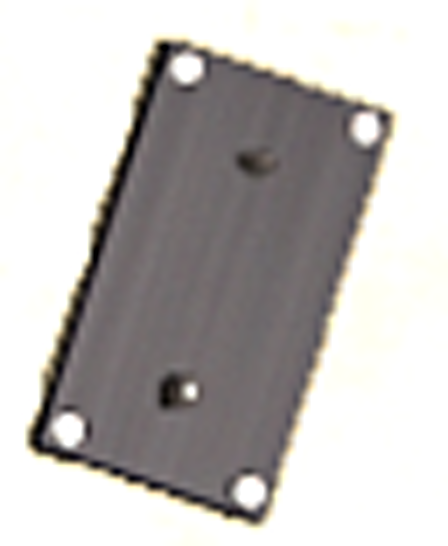

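View pics/b.png

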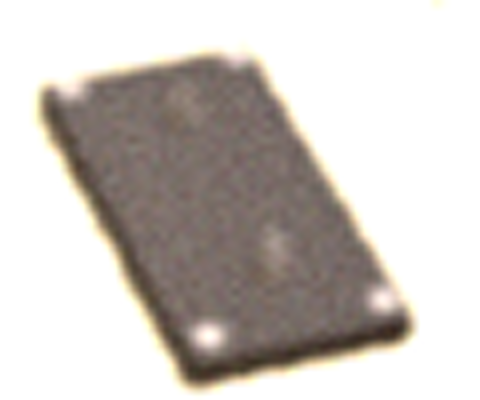

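Run:
```python
from h import *
import pickle
t0,s0=pickle.load(open("s0.pkl","rb"));t,s=pickle.load(open("s1.pkl","rb"))
A=lambda x,y:(396+(x+.5)/7-.5,202+(y+.5)/7-.5)
B=lambda x,y:(365+(x+.5)/8-.5,190+(y+.5)/8-.5)
C=lambda x,y:(320+(x+.5)/4.2-.5,140+(y+.5)/4.2-.5)
q=np.array([plane(t0,A(*p),12)[:2] for p in[(187,68),(367,129),(249,493),(68,431)]]);print(q,q.mean(0))
d=q[0]+q[1]-q[2]-q[3];print(np.degrees(np.arctan2(d[1],d[0])))
q=np.array([plane(s0,B(*p),12)[:2] for p in[(70,90),(235,63),(382,300),(208,337)]]);print(q,q.mean(0))
d=q[0]+q[1]-q[2]-q[3];print(np.degrees(np.arctan2(d[1],d[0])))
print("pinbases/noses scene",[plane(s0,B(*p),20) for p in((272,248),(183,100))])
print("hole scene",plane(s,C(352,235),101.5),"cornerfar",plane(s,C(258,150),101.5))
print("noses",[plane(t0,A(*p),27) for p in((191,392),(270,160))], "base",plane(t0,A(172,392),12))
o,_=ray(t0,(0,0));print(o)
```

```text
[[561.79449591 -30.58684626]
 [542.65427959 -83.44386166]
 [435.04163214 -44.37145272]
 [454.02300517   8.30500187]] [498.3783532  -37.52428969]
-19.89912682454569
[[562.66531438 -30.4989982 ]
 [542.04186542 -81.01228582]
 [437.01684538 -44.2759211 ]
 [455.59020329   7.83223433]] [499.32855712 -36.9887427 ]
-19.490158340200455
pinbases/noses scene [array([466.93390619, -26.555344  ,  20.        ]), array([532.10861892, -49.28579505,  20.        ])]
hole scene [463.06548794 -24.61145971 101.5       ] cornerfar [547.52687603 -31.80974471 101.5       ]
noses [array([464.28136831, -25.31597987,  27.        ]), array([532.00086572, -50.83899658,  27.        ])] base [465.12046895 -22.75766503  12.        ]
[ 413.36091636  178.47327355 1029.90644689]
```

send_rows --steps '[[[0.0005,0,0],[0,0,0]],[[0.001,-0.0005,-0.01],[0,0,0]],[[0.0015,-0.0005,-0.025],[0,0,0]],[[0.0015,-0.0005,-0.04],[0,0,0]],[[0.0015,-0.0005,-0.05],[0,0,0]],[[0.0015,-0.0005,-0.055],[0,0,0]],[[0.0015,-0.0005,-0.055],[0,0,0]],[[0.0015,-0.0005,-0.055],[0,0,0]],[[0.0015,-0.0005,-0.055],[0,0,0]]]'

```text
t: 21.07
tool_pos: [500.5, -36.6, 67.9]
tool_rot: [0.542, 3.094, -0.0]
force: [-0.2, -0.1, -2.0]
gripper_width: 10.9
```

Run:
```python
from cell import cams,sense
from h import *
import pickle
s=cams.snapshot("scene");t=cams.snapshot("top")
pickle.dump((t,s),open("s2.pkl","wb"))
crop(s,350,170,430,260,6,"pics/s13.png");crop(t,390,190,470,290,6,"pics/t13.png");print(sense()["tool_pos"],sense()["tool_rot"],sense()["gripper_width"],sense()["force"])
```

```text
[500.4620209  -36.74858298  67.90068304] [ 5.42474346e-01  3.09329651e+00 -1.06422331e-04] 11.196723656850205 [-0.35445236 -0.09724424 -2.73770985]
```

View pics/s13.png

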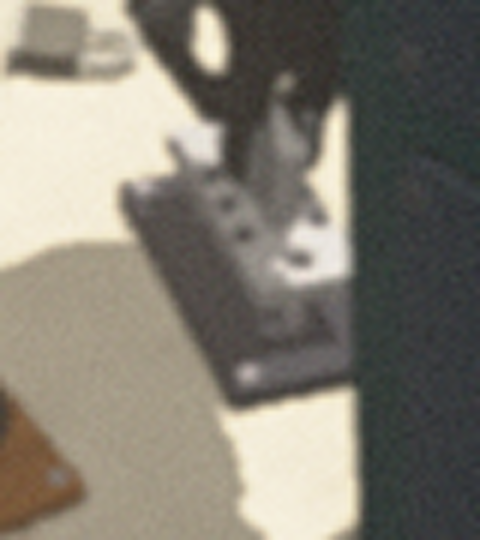

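View pics/t13.png

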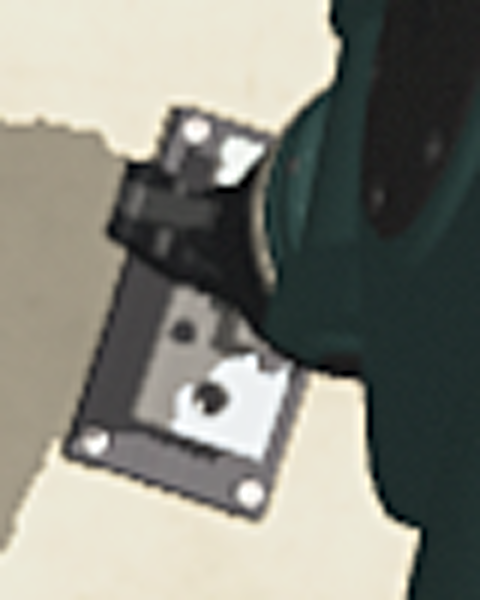

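Run:
```python
from h import *
import pickle
t,s=pickle.load(open("s2.pkl","rb"))
A=lambda x,y:(390+(x+.5)/6-.5,190+(y+.5)/6-.5)
B=lambda x,y:(350+(x+.5)/6-.5,170+(y+.5)/6-.5)
print(plane(t,A(211,400),47.5),plane(s,B(301,259),47.5))
print("top corners", [plane(t,A(*p),47.5) for p in((133,420),(265,464))], np.array([500.46,-36.75])+np.array([[-.941,.338],[.338,.941]]).T@[50,22])
```

```text
[465.82839979 -25.01758357  47.5       ] [465.36848019 -24.41710373  47.5       ]
top corners [array([459.52873256,   1.12742827,  47.5       ]), array([444.31571556, -42.15839685,  47.5       ])] [460.846   0.852]
```

send_rows --steps '[[[-0.0007,-0.0003,-0.003],[0,0,0]],[[-0.0007,-0.0003,-0.007],[0,0,0]],[[-0.0007,-0.0003,-0.011],[0,0,0]],[[-0.0007,-0.0003,-0.014],[0,0,0]],[[-0.0007,-0.0003,-0.016],[0,0,0]],[[-0.0007,-0.0003,-0.016],[0,0,0]]]'

```text
t: 21.67
tool_pos: [499.1, -37.0, 50.7]
tool_rot: [-0.543, -3.093, -0.0]
force: [1.1, -0.1, -2.7]
gripper_width: 11.1
```

send_rows --steps '[[[0,0,-0.002],[0,0,0]],[[0,0,-0.004],[0,0,0]],[[0,0,-0.006],[0,0,0]],[[0,0,-0.008],[0,0,0]],[[0,0,-0.009],[0,0,0]],[[0,0,-0.009],[0,0,0]],[[0,0,-0.009],[0,0,0]]]'

```text
t: 22.25
tool_pos: [499.3, -37.0, 42.4]
tool_rot: [-0.543, -3.094, 0.0]
force: [-1.7, 0.7, 2.9]
gripper_width: 10.9
```

send_rows --steps '[[[0,0,-0.0005],[0,0,0]],[[0,0,-0.0005],[0,0,0]],[[0,0,-0.0005],[0,0,0]]]'

```text
t: 22.5
tool_pos: [499.3, -37.0, 42.3]
tool_rot: [0.543, 3.094, -0.0]
force: [-5.0, 1.1, 13.5]
gripper_width: 11.0
```

send_rows --steps '[[[0,0,0],[0,0,0]],[[0,0,0],[0,0,0]],[[0,0,0],[0,0,0]],[[0,0,0],[0,0,0]],[[0,0,0],[0,0,0]],[[0,0,0],[0,0,0]],[[0,0,0],[0,0,0]],[[0,0,0],[0,0,0]]]' --fingers 0.085

```text
t: 23.17
tool_pos: [499.3, -37.1, 41.7]
tool_rot: [-0.543, -3.094, -0.0]
force: [-1.0, -0.2, -0.6]
gripper_width: 85.0
```

send_rows --steps '[[[0,0,0.01],[0,0,0]],[[0,0,0.03],[0,0,0]],[[0,0,0.06],[0,0,0]],[[0,0,0.09],[0,0,0]],[[0,0,0.12],[0,0,0]],[[0,0,0.15],[0,0,0]],[[0,0,0.18],[0,0,0]],[[0,0,0.2],[0,0,0]],[[0,0,0.2],[0,0,0]]]'

```text
t: 23.92
tool_pos: [500.7, -37.4, 245.6]
tool_rot: [0.542, 3.089, -0.001]
force: [0.6, 0.3, -0.6]
gripper_width: 85.2
```

send_rows --steps '[[[0,0.015,0],[0,0,0]],[[0,0.045,0],[0,0,-5]],[[0,0.08,0],[0,0,-12]],[[0,0.115,0],[0,0,-19]],[[0,0.15,0],[0,0,-26]],[[0,0.185,0],[0,0,-33]],[[0,0.22,0],[0,0,-40]],[[0,0.25,0],[0,0,-47]],[[0,0.28,0],[0,0,-54]],[[0,0.3,0],[0,0,-61]],[[0,0.3,0],[0,0,-68]],[[0,0.3,0],[0,0,-75]]]'

```text
t: 24.92
tool_pos: [498.9, 264.2, 240.7]
tool_rot: [-2.295, -2.144, 0.002]
force: [-0.2, 0.5, 0.1]
gripper_width: 84.9
```

Run:
```python
from cell import cams,sense
from h import *
import pickle
s=cams.snapshot("scene");t=cams.snapshot("top")
pickle.dump((t,s),open("s3.pkl","wb"))
crop(s,180,140,430,340,3,"pics/s14.png");crop(t,390,190,470,290,6,"pics/t14.png");print(sense()["tool_pos"],sense()["tool_rot"],sense()["gripper_width"],sense()["joint_pos"])
```

```text
[499.06530186 263.1938676  240.93123198] [-2.29292534e+00 -2.14693387e+00  1.58584198e-03] 84.8147777658459 [3.40887304e-01 3.32212662e-01 4.91490276e-02 1.28883449e+00
 9.13767564e-08 1.97742395e+00]
```

View pics/s14.png

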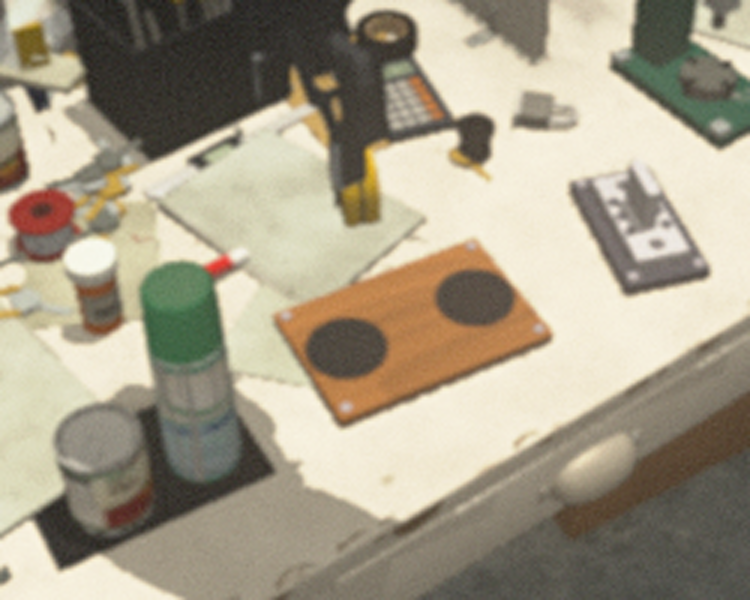

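View pics/t14.png

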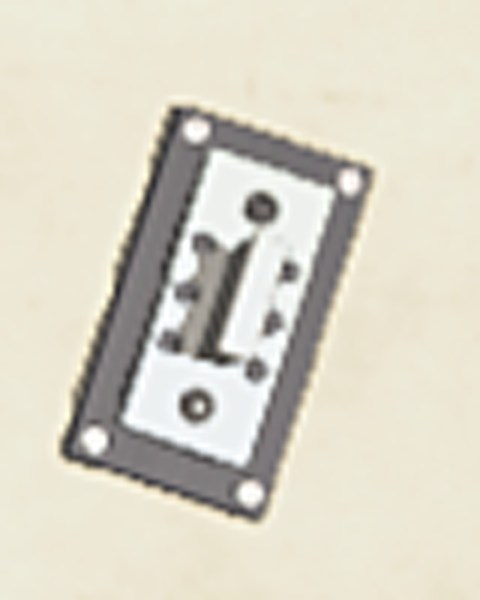

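send_rows --steps '[[[0.001,0.01,0],[0,0,-1]],[[0.002,0.03,0],[0,0,-2]],[[0.004,0.055,0],[0,0,-2.8]],[[0.006,0.08,0],[0,0,-2.8]],[[0.007,0.095,0],[0,0,-2.8]],[[0.0072,0.1001,0],[0,0,-2.8]],[[0.0072,0.1001,0],[0,0,-2.8]],[[0.0072,0.1001,0],[0,0,-2.8]]]'

```text
t: 25.68
tool_pos: [506.5, 362.4, 241.5]
tool_rot: [2.341, 2.095, -0.001]
force: [0.5, -0.4, 0.3]
gripper_width: 85.0
```

send_rows --steps '[[[0,0,-0.01],[0,0,0]],[[0,0,-0.03],[0,0,0]],[[0,0,-0.05],[0,0,0]],[[0,0,-0.07],[0,0,0]],[[0,0,-0.085],[0,0,0]],[[0,0,-0.095],[0,0,0]],[[0,0,-0.0995],[0,0,0]],[[0,0,-0.0995],[0,0,0]],[[0,0,-0.0995],[0,0,0]]]'

```text
t: 26.43
tool_pos: [506.9, 362.8, 143.0]
tool_rot: [2.343, 2.093, 0.001]
force: [0.8, 0.3, 0.4]
gripper_width: 85.1
```

send_rows --steps '[[[0,0,0],[0,0,0]],[[0,0,0],[0,0,0]],[[0,0,0],[0,0,0]],[[0,0,0],[0,0,0]],[[0,0,0],[0,0,0]],[[0,0,0],[0,0,0]],[[0,0,0],[0,0,0]],[[0,0,0],[0,0,0]],[[0,0,0],[0,0,0]]]' --fingers 0.035

```text
t: 27.18
tool_pos: [506.7, 363.4, 143.4]
tool_rot: [2.343, 2.093, 0.003]
force: [-2.3, -0.9, 8.4]
gripper_width: 46.0
```

send_rows --steps '[[[0,0,0.004],[0,0,0]],[[0,0,0.014],[0,0,0]],[[0,0,0.028],[0,0,0]],[[0,0,0.044],[0,0,0]],[[0,0,0.06],[0,0,0]],[[0,0,0.075],[0,0,0]],[[0,0,0.085],[0,0,0]],[[0,0,0.09],[0,0,0]],[[0,0,0.09],[0,0,0]]]'

```text
t: 27.93
tool_pos: [506.9, 363.2, 233.7]
tool_rot: [2.343, 2.093, 0.003]
force: [0.1, -0.9, -2.2]
gripper_width: 45.7
```

Run:
```python
from cell import cams,sense
from h import *
s=cams.snapshot("scene")
crop(s,160,60,400,340,2,"pics/s15.png");print(sense()["tool_pos"],sense()["tool_rot"],sense()["gripper_width"],sense()["force"])
```

```text
[506.69372708 363.08505173 232.62745171] [2.34286958e+00 2.09271478e+00 9.45504939e-04] 45.831737208348756 [ 0.43984846  0.17717746 -1.42398449]
```

View pics/s15.png

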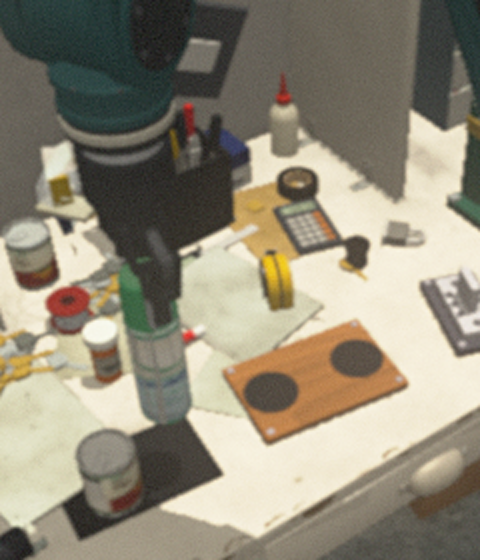

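send_rows --steps '[[[0,-0.006,0],[0,0,0]],[[0,-0.018,0],[0,0,0]],[[0,-0.036,0],[0,0,0]],[[0.001,-0.06,0],[0,0,0]],[[0.001,-0.088,0],[0,0,0]],[[0.001,-0.118,0],[0,0,0]],[[0.001,-0.148,0],[0,0,0]],[[0.002,-0.176,0],[0,0,0]],[[0.002,-0.202,0],[0,0,0]],[[0.002,-0.222,0],[0,0,0]],[[0.002,-0.236,0],[0,0,0]],[[0.002,-0.242,0],[0,0,0]]]'

```text
t: 28.98
tool_pos: [507.9, 118.6, 231.9]
tool_rot: [-2.345, -2.09, 0.002]
force: [-0.2, 0.1, -1.1]
gripper_width: 45.5
```

send_rows --steps '[[[0,0,0],[0,0,0]],[[0,0,-0.01],[0,0,0]],[[0,0,-0.026],[0,0,0]],[[0,0,-0.044],[0,0,0]],[[0,0,-0.06],[0,0,0]],[[0,0,-0.07],[0,0,0]],[[0,0,-0.076],[0,0,0]],[[0,0,-0.079],[0,0,0]],[[0,0,-0.08],[0,0,0]],[[0,0,-0.081],[0,0,0]],[[0,0,-0.081],[0,0,0]],[[0,0,-0.081],[0,0,0]]]'

```text
t: 29.98
tool_pos: [508.3, 121.4, 152.4]
tool_rot: [2.342, 2.093, 0.001]
force: [-4.7, 0.3, 10.6]
gripper_width: 45.9
```

Run:
```python
from cell import cams,sense
from h import *
s=cams.snapshot("scene")
crop(s,240,100,420,290,3,"pics/s16.png");print(sense()["tool_pos"],sense()["tool_rot"],sense()["gripper_width"],sense()["force"])
```

```text
[508.33508975 121.43491365 152.38758491] [2.34242640e+00 2.09331090e+00 1.04171968e-03] 45.78672424538322 [-6.82325873 -0.35904641 10.31864239]
```

View pics/s16.png

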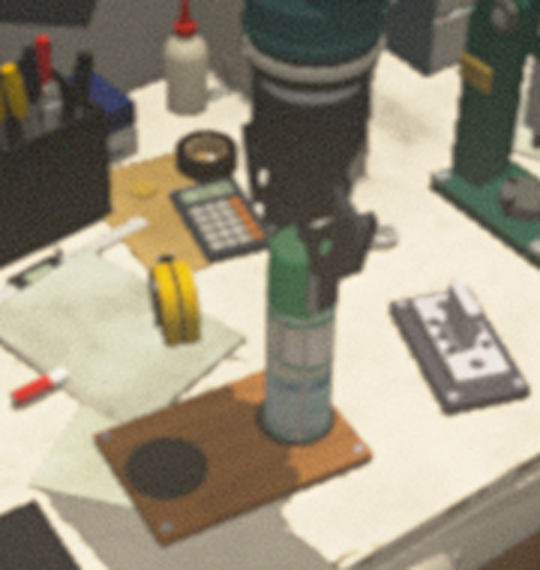

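send_rows --steps '[[[0,0,0],[0,0,0]],[[0,0,0],[0,0,0]],[[0,0,0],[0,0,0]],[[0,0,0],[0,0,0]],[[0,0,0],[0,0,0]],[[0,0,0],[0,0,0]],[[0,0,0],[0,0,0]]]' --fingers 0.085

```text
t: 30.62
tool_pos: [508.6, 121.0, 151.3]
tool_rot: [-2.343, -2.093, 0.0]
force: [-0.3, -0.7, -0.2]
gripper_width: 85.0
```

send_rows --steps '[[[0,0,0.01],[0,0,0]],[[0,0,0.03],[0,0,0]],[[0,0,0.05],[0,0,0]],[[0,0,0.07],[0,0,0]],[[0,0,0.085],[0,0,0]],[[0,0,0.09],[0,0,0]],[[0,0,0.09],[0,0,0]]]'

```text
t: 31.2
tool_pos: [509.0, 121.1, 242.1]
tool_rot: [2.342, 2.092, 0.002]
force: [0.4, -0.4, -0.4]
gripper_width: 85.2
```

send_rows --steps '[[[0,0.015,0],[0,0,0]],[[0,0.045,0],[0,0,0]],[[-0.001,0.08,0],[0,0,0]],[[-0.001,0.115,0],[0,0,0]],[[-0.001,0.15,0],[0,0,0]],[[-0.0015,0.185,0],[0,0,0]],[[-0.002,0.22,0],[0,0,0]],[[-0.002,0.255,0],[0,0,0]],[[-0.0025,0.285,0],[0,0,0]],[[-0.0025,0.305,0],[0,0,0]],[[-0.0025,0.3125,0],[0,0,0]],[[-0.0025,0.3125,0],[0,0,0]]]'

```text
t: 32.2
tool_pos: [505.6, 434.6, 239.5]
tool_rot: [-2.341, -2.095, 0.003]
force: [0.6, 0.2, 0.1]
gripper_width: 84.9
```

Run:
```python
from cell import cams,sense
from h import *
s=cams.snapshot("scene")
crop(s,170,130,400,330,3,"pics/s17.png");print(sense()["tool_pos"],sense()["tool_rot"],sense()["gripper_width"],sense()["force"])
```

```text
[505.78209723 433.47279004 239.97012137] [-2.34210662 -2.09369679  0.00274072] 85.04919992909122 [ 1.27506093 -1.08494593  0.11799004]
```

View pics/s17.png

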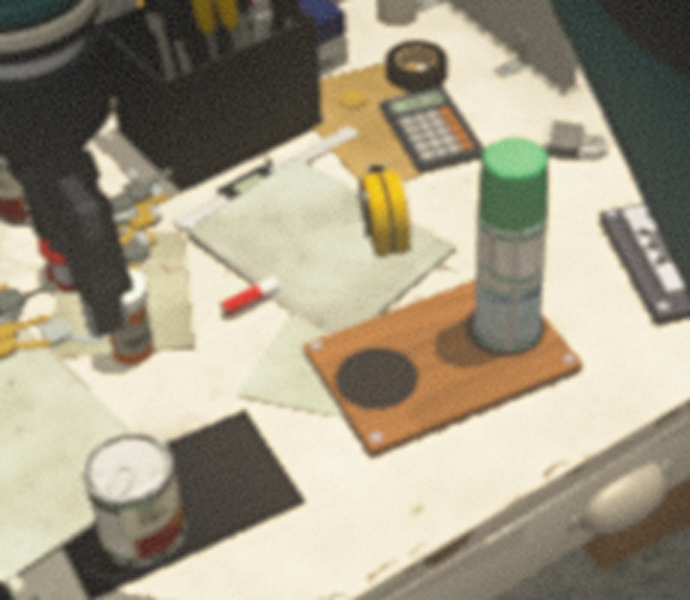

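send_rows --steps '[[[0,0,-0.01],[0,0,0]],[[0,0,-0.035],[0,0,0]],[[0,0,-0.065],[0,0,0]],[[0,0,-0.095],[0,0,0]],[[0,0,-0.125],[0,0,0]],[[0,0,-0.152],[0,0,0]],[[0,0,-0.175],[0,0,0]],[[0,0,-0.19],[0,0,0]],[[0,0,-0.198],[0,0,0]],[[0,0,-0.201],[0,0,0]],[[0,0,-0.201],[0,0,0]],[[0,0,-0.201],[0,0,0]]]'

```text
t: 33.25
tool_pos: [506.6, 433.4, 41.3]
tool_rot: [2.343, 2.092, 0.002]
force: [0.5, -0.1, 0.1]
gripper_width: 85.0
```

send_rows --steps '[[[0,0,0],[0,0,0]],[[0,0,0],[0,0,0]],[[0,0,0],[0,0,0]],[[0,0,0],[0,0,0]],[[0,0,0],[0,0,0]],[[0,0,0],[0,0,0]],[[0,0,0],[0,0,0]],[[0,0,0],[0,0,0]]]' --fingers 0.04

```text
t: 33.92
tool_pos: [506.4, 433.8, 41.4]
tool_rot: [2.343, 2.093, 0.002]
force: [-1.6, -1.5, 8.1]
gripper_width: 55.9
```

send_rows --steps '[[[0,0,0.006],[0,0,0]],[[0,0,0.02],[0,0,0]],[[0,0,0.036],[0,0,0]],[[0,0,0.052],[0,0,0]],[[0,0,0.064],[0,0,0]],[[0,0,0.068],[0,0,0]],[[0,0,0.068],[0,0,0]]]'

```text
t: 34.5
tool_pos: [506.5, 433.9, 109.5]
tool_rot: [2.343, 2.093, 0.003]
force: [0.6, -0.1, -1.3]
gripper_width: 56.3
```

send_rows --steps '[[[0.0005,-0.006,0],[0,0,0]],[[0.0017,-0.02,0],[0,0,0]],[[0.0034,-0.04,0],[0,0,0]],[[0.0056,-0.065,0],[0,0,0]],[[0.0078,-0.09,0],[0,0,0]],[[0.01,-0.115,0],[0,0,0]],[[0.012,-0.14,0],[0,0,0]],[[0.0142,-0.165,0],[0,0,0]],[[0.016,-0.185,0],[0,0,0]],[[0.017,-0.198,0],[0,0,0]],[[0.0175,-0.2032,0],[0,0,0]],[[0.0175,-0.2032,0],[0,0,0]]]'

```text
t: 35.5
tool_pos: [523.4, 229.2, 108.0]
tool_rot: [-2.344, -2.091, 0.001]
force: [0.6, 1.0, -1.4]
gripper_width: 56.2
```

Run:
```python
from cell import cams,sense
from h import *
s=cams.snapshot("scene")
crop(s,220,130,400,290,3.5,"pics/s18.png");print(sense()["tool_pos"],sense()["tool_rot"],sense()["gripper_width"],sense()["force"])
```

```text
[523.43160145 230.1033738  108.08049109] [-2.34355498e+00 -2.09172457e+00  3.40220198e-04] 56.43922455949092 [ 0.514994   -0.02270229 -1.79154882]
```

View pics/s18.png

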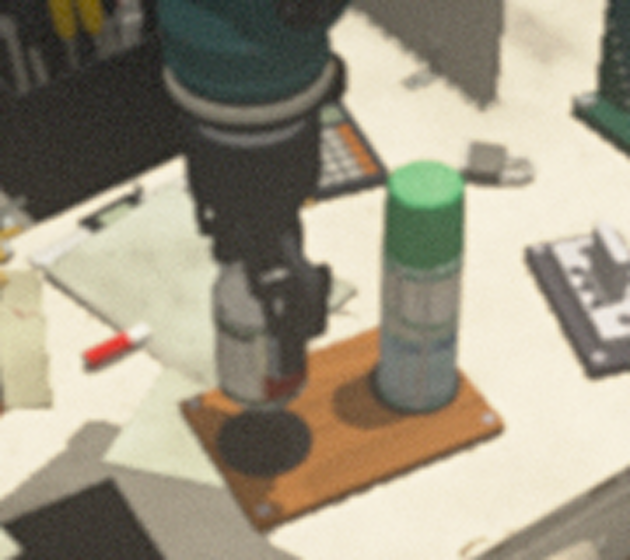

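send_rows --steps '[[[0,0,-0.01],[0,0,0]],[[0,0,-0.025],[0,0,0]],[[0,0,-0.04],[0,0,0]],[[0,0,-0.05],[0,0,0]],[[0,0,-0.055],[0,0,0]],[[0,0,-0.057],[0,0,0]],[[0,0,-0.058],[0,0,0]],[[0,0,-0.0588],[0,0,0]],[[0,0,-0.0588],[0,0,0]],[[0,0,-0.0588],[0,0,0]]]'

```text
t: 36.38
tool_pos: [522.8, 230.8, 50.4]
tool_rot: [-2.342, -2.093, 0.0]
force: [-9.4, -1.2, 12.3]
gripper_width: 56.1
```

send_rows --steps '[[[0,0,0],[0,0,0]],[[0,0,0],[0,0,0]],[[0,0,0],[0,0,0]],[[0,0,0],[0,0,0]],[[0,0,0],[0,0,0]],[[0,0,0],[0,0,0]],[[0,0,0],[0,0,0]]]' --fingers 0.085

```text
t: 36.97
tool_pos: [523.6, 230.3, 49.5]
tool_rot: [2.343, 2.093, -0.0]
force: [-1.5, 0.5, 0.0]
gripper_width: 85.5
```

send_rows --steps '[[[0,0,0.01],[0,0,0]],[[0,0,0.03],[0,0,0]],[[0,0,0.06],[0,0,0]],[[0,0,0.09],[0,0,0]],[[0,0,0.12],[0,0,0]],[[0,0,0.15],[0,0,0]],[[0,0,0.18],[0,0,0]],[[0,0,0.2],[0,0,0]],[[0,0,0.2],[0,0,0]]]'

```text
t: 37.72
tool_pos: [524.7, 230.7, 254.4]
tool_rot: [2.341, 2.091, 0.009]
force: [0.8, -0.4, 0.1]
gripper_width: 84.7
```

send_rows --steps '[[[0,0.015,0],[0,0,0]],[[0,0.045,0],[0,0,0]],[[0,0.08,0],[0,0,0]],[[0,0.115,0],[0,0,0]],[[0,0.15,0],[0,0,0]],[[0,0.185,0],[0,0,0]],[[0,0.22,0],[0,0,0]],[[0,0.24,0],[0,0,0]],[[0,0.25,0],[0,0,0]],[[0,0.25,0],[0,0,0]],[[0,0.25,0],[0,0,0]],[[0,0.25,0],[0,0,0]]]'

```text
t: 38.72
tool_pos: [523.6, 479.5, 249.7]
tool_rot: [2.343, 2.092, -0.0]
force: [-0.0, -0.1, 0.5]
gripper_width: 84.7
```

Run:
```python
from cell import cams,sense
from h import *
import pickle
s=cams.snapshot("scene");t=cams.snapshot("top")
pickle.dump((t,s),open("s4.pkl","wb"))
t0,s0=pickle.load(open("s0.pkl","rb"))
a=np.vstack([x["image"][170:275,260:420,::-1] for x in(s0,s)])
cv2.imwrite("pics/s19.png",cv2.resize(a,None,fx=2.8,fy=2.8,interpolation=cv2.INTER_CUBIC))
crop(t,270,195,470,285,4,"pics/t19.png")
print(sense()["tool_pos"],sense()["force"],sense()["t"])
```

```text
[523.75772529 479.28138136 249.95229558] [ 0.34316148  0.53273792 -0.50916433] 38.8167
```

View pics/s19.png

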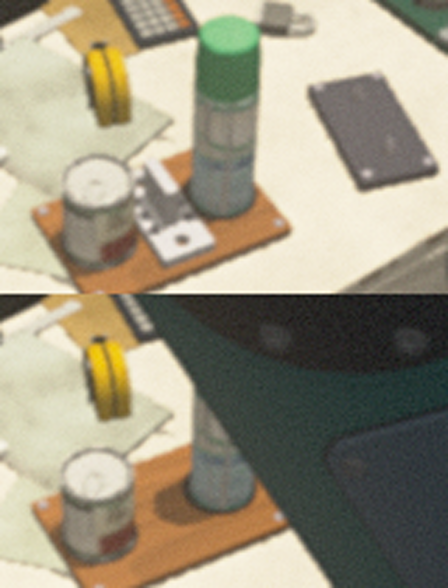

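View pics/t19.png

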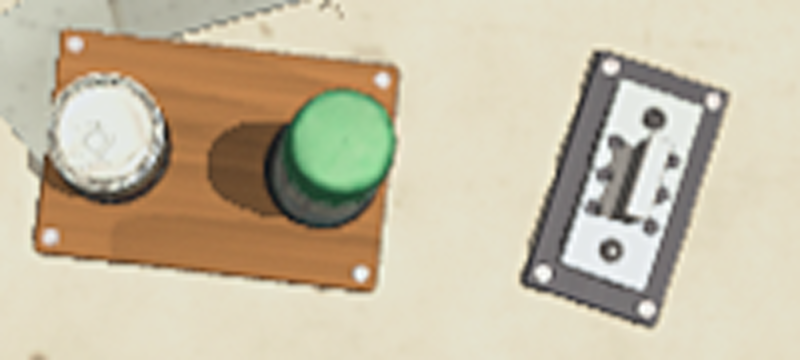

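```bash
python3 -c "
from cell import finish_job
print(finish_job())"
```

```text
the job is handed in; nothing more can be done
None
```

The job is finished and handed in at about 39 s, well inside the 115 s limit; the hand-in gives no verdict, so whether it passed is not confirmed.

**What I did:** I moved the tin and then the spray can upright onto the mat. Next I lifted the plate out, seated it on the fixture pins and released it. Then I stood the can and the tin back on their own pads.

**Last checks:**
- **Plate:** in the top view a pin shows centred in each of the two plate holes. At release the tool was within 0.1 mm of the height I worked out for fully seated.
- **Can and tin:** in the top view both stand within about 1–2 mm of where they started. The can was re-released at the position it was first gripped from, within 1 mm by the robot's own reading, and the tin likewise.
- **Arm:** it was clear of everything when I handed in, with force readings near zero.

**Not fully as expected:**
- **Can grip width:** the gripper read 46 mm on the cap instead of about 50 mm, but the can was held upright without slipping.
- **Tin set-down:** there was about 12 N downwards and 9 N sideways on the tool when the tin touched the board, well under the limits.
- **Last scene view:** the arm hid the fixture and the top of the can in that picture. The final plate and can checks therefore rest mainly on the top view.

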